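Start and close the screw lid of a cement pot

ROBOT

A 7-joint arm with a two-finger parallel gripper is mounted at the origin on the work surface. World frame = base frame: x ahead of the robot, y to its left, z up, the work surface at z = 0. Lengths are in m, angles in rad, forces in N, time in s.
With the tool pointing down it reaches from about 0.4 to 0.875 m from the base axis. Payload 19.3 kg.
Tool frame: the origin (TCP) lies where the fingers leave the gripper's body, on its centre line; the fingertips stand bot.tip_reach ahead of it and the grasp point (between the pads) lies 54 mm ahead of it (bot.tip_reach is the distance from the TCP to the fingertips, in m); z points along the fingers, y is the line along which they close (so a half turn about z gives the same grasp; the last joint's range is limited). The gripper opens to 85 mm and grips with 20 to 120 N. Pads are 22 mm wide; open, the fingers measure 114 mm over their backs; the gripper's body (76 mm by 85 mm) begins 54 mm behind the grasp point. The pads swing forward as they close: fully open they stand 13 mm farther back than shut.
Start: joints at [1.264, 0.521, -0.036, 1.599, 0.021, 1.021, -0.113], TCP at [0.147, -0.608, 0.304] pointing down, gripper open.
Joint ranges: [-2.91, 2.91], [-0.3, 2.13], [-1.5, 1.42], [0.17, 2.43], [-1.26, 4.41], [0.16, 1.93], [-2.52, 2.52]. Speed limits (rad/s): [1.89, 1.89, 2.39, 2.39, 3.01, 3.01, 3.01].

INTERFACE

Orientations are given as [roll, pitch, yaw] about the fixed x, y, z axes, in that order (R = Rz(yaw) Ry(pitch) Rx(roll)).
In Python, from workcell import bot gives the robot as it stands. The module is installed in compiled form; this text tells all that it offers.
- The arm moves only by the shell command python3 -m jog 'ROWS' [FORCE]. ROWS is JSON, a list that holds one entry, the list of rows, each a list of 7 numbers: the shift along the tool's x, y, z in mm, then the turn, a rotation vector about the tool's x, y, z in rad, then the opening, from 0 (shut) to 1 (fully open). In form: [[[tx, ty, tz, wx, wy, wz, fingers], ...]]. A call has 1 to 5 rows; each row shifts and turns the commanded pose from where the row before left it, along the tool's axes as they then stand; what a row does not reach is not made up. A row lasts 1/10 s, in which the tool goes at most 50 mm and 8.59 degrees, less where a joint would pass 70% of its speed; a pose out of reach is approached as far as the arm can. A call is refused whole if a number of a shift passes 50 or a number of a turn 0.15, either way. A call with a gripper value outside its range is refused whole. The fingers move at their own pace and stop on an object; FORCE is the grip in N (left out, the last holds). Time passes only in rows, so rows that do not move let the fingers close. It gives the time, the measured TCP pose, the force, the opening and the grip force at its end, in the units of the state.
- bot.observe(): the state, without advancing time (a new reading comes with each control period).
- bot.grab_frame(name): name is "side" or "top" or "wrist"; returns a dict with "img" (480x640x3 uint8, red, green, blue), "intrinsics" (3x3 intrinsics, pixels), "R" (3x3) and "t" (3): a world point X has camera coordinates R X + t; the wrist camera has in their place "tool_from_camera" (4x4, takes a point from camera to tool coordinates, whose origin is the TCP and whose axes are the flange's). Camera axes: x right, y down, z forward; pixel columns grow to the right and rows downward; lengths in m; the calibration is good to about 2 mm. A picture is of the moment at which its call begins: read the wrist's pose just before it. There is no depth.
- bot.job_done(): hands the job in; it is judged then, once.
Trained networks look in a picture, given as the dict that the camera call returned (one of the last four; its "shot" number tells which), for a name from the list of things; names that differ only in an ending like _2 or _b are one class to them, and where a whole thing is asked for, a point or a joint stands for the part that bears it (a point fixed in the world has none). Each returns a list of dicts, best first, with "conf" (0 to 1); they miss things now and then, are a little off and sometimes report something else, mostly with a low value. They report only what shows in the picture. A call takes as long as a camera call. They do not tell look-alikes from the thing itself.
- bot.trace(query, picture): "region" (480x640 bool, what is visible of it).
- bot.spot_point(query, picture): "xyz" ([x, y, z] in m, in world coordinates, good to about 4 mm: a listed point, or the origin of a listed thing).
The state is a dict: "clock": time; "qpos": joint angles; "qd": joint speeds; "joint_efforts": joint torques, N m; "position": TCP position; "tool_rot": TCP orientation; "force": force on the tool from outside, world axes, zero at the start; "moment": the same for the moment, N m; "grip_width": finger opening in m; "finger_force": force on a finger pad.
Only numpy, scipy, OpenCV 4.12 (cv2) and the standard library are available. Lean on these libraries where they do the work, as an engineer would, in place of code of your own. Each camera call takes 0.05 s, during which the arm holds its last target. There are 200 camera calls.

TASK

One of the two cement pots has its lid sitting up on top of the collar, off its thread. Without lifting that lid off, turn it backward (anticlockwise from above) until it drops into the thread, then turn it forward (clockwise) fully home, so that its grip bar points along the pot's handle, and let go. Leave the pot that is already closed alone.

Things in the scene. Friction and masses are not known exactly. Their poses are not given: they have to be found in the camera images.
- lid_grip (a point): Centre of the upright grip bar on the loose black lid: 60 long (x), 14 thick (y), 40 mm tall, z up. Below it the lid's flat top, 76 mm across, with two ears, 14 wide, 4 thick, under the bar's ends (+x and -x), reaching 52 mm from the axis. A plug below stays in the pot's mouth with 3 mm play all round and centres the lid. About 0.16 kg. At start the ears rest on the collar, this point 124 mm up.
- pot: Grey pot of the loose lid, fixed: 120 mm across, collar top 100 mm up. Origin on its axis at bench level, x to its handle, z up. At start bar (lid x) is 10-38 deg anticlockwise of pot x. Two collar notches at +70 and -110 deg: with the bar at +70 (10 either way) the lid can drop 11 mm (follow it down). Clockwise from there it sinks 3 mm in the first 40 deg, with 4 mm play, to a hard stop at 0 deg.
- pot_handle (a point): Middle of the wire side handle of that pot, 92 mm from its axis, 37 mm above the bench: seen from the axis, the way the bar points when the lid is home (either end of the bar). The lid_grip point is 113 mm above the bench when the lid has dropped into the notches and 110 mm when it is home.
- closed_bar_end (a point): Bystander: one end of the grip bar on the other pot, of the same make, whose lid is already closed (bar low, along its handle). The point is 28 mm from that pot's axis, towards its handle (this frame's x), 110 mm above the bench. Leave it alone.
There are look-alikes about, which are no part of the job. What is meant by the part that bears lid_grip is not turquoise, and is the larger of those in its own colour.

How it is judged:
By the outcome, as a careful person would: the job done as asked, in the order asked, and still so for the second after the job is handed in, with the robot touching nothing.
It also fails if it takes over 38 s, if anything falls off the work surface, if the arm or the gripper's body presses on something with over 40 N, if the wrist force passes 120 N, or if a joint passes its speed limit or range.

## Working session

There is one attempt and no reset: what is moved stays moved. The work goes in short steps, Python scripts to look and compute and a shell command to move; the robot and the scene stay as the last step left them, time stands still between calls to the robot, and variables do not carry over. Pictures are saved under pics/ and viewed, at most 10 in all, crops included, and the job is handed in when it is done.

```bash
mkdir -p pics; python3 - <<'E'
from workcell import bot
import cv2,numpy as np
s=bot.observe();print(s['clock'],s['position'],s['tool_rot'],s['grip_width'],bot.tip_reach)
ims=[]
for c in ("top","side"):
    p=bot.grab_frame(c);im=p["img"][:,:,::-1].copy()
    for q in("lid_grip","pot","pot_handle","closed_bar_end"):
        for d in bot.spot_point(q,p):
            x=np.array(d["xyz"]);u=p["intrinsics"]@(p["R"]@x+p["t"]);u=u[:2]/u[2]
            print(c,q,round(d["conf"],2),np.round(x,3),u.round())
    cv2.imwrite(f"pics/{c}0.png",im)
E
```

```text
0.0 [ 0.14651973 -0.60731382  0.30333234] [-3.14044464e+00  7.50118968e-05  2.36749621e-01] 0.08527021222803241 0.0726
top lid_grip 0.89 [ 0.515 -0.014  0.038] [322. 260.]
top lid_grip 0.87 [ 0.545 -0.184  0.126] [434. 235.]
top lid_grip 0.73 [ 0.386 -0.21   0.027] [441. 340.]
top pot 0.83 [ 0.542 -0.18  -0.001] [419. 248.]
top pot_handle 0.61 [ 0.633 -0.159  0.039] [410. 192.]
top closed_bar_end 0.91 [0.6   0.15  0.111] [219. 198.]
side lid_grip 0.84 [ 0.517 -0.016  0.04 ] [336. 293.]
side lid_grip 0.69 [ 0.544 -0.178  0.123] [373. 211.]
side lid_grip 0.63 [ 0.389 -0.21   0.027] [451. 273.]
side pot 0.92 [ 0.547 -0.181 -0.   ] [368. 266.]
side pot_handle 0.67 [ 0.633 -0.162  0.035] [327. 243.]
side closed_bar_end 0.82 [0.6  0.15 0.11] [224. 288.]
```

View pics/top0.png

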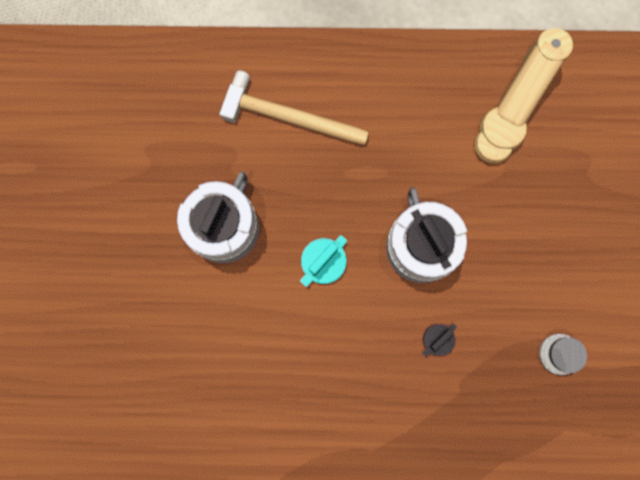

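View pics/side0.png

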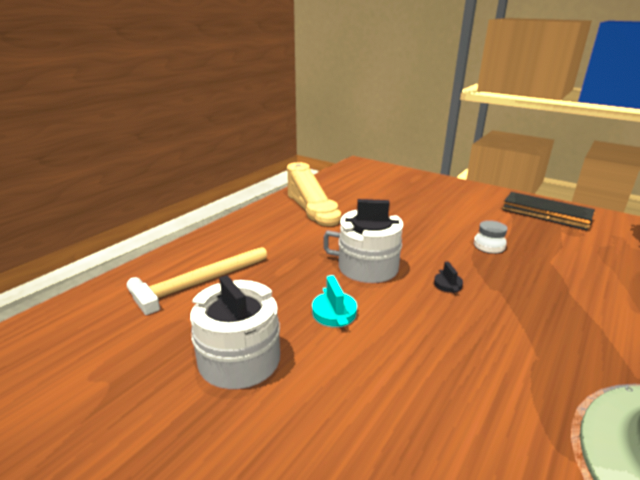

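Top view: the loose lid is the large black one at (434,235), with its ears at about (415,214) and (449,266) and the pot handle at (412,195). The closed pot is at (217,215). The turquoise lid at (322,260) and the small black one at (439,340) are decoys. The side view agrees. Bar yaw is about 33°, handle about 13°, so I'm setting off.

```bash
cat > h.py <<'E'
from workcell import bot
import numpy as np, sys
def rel(xyz,yaw_deg,s=None):
    s=s or bot.observe();y=s['tool_rot'][2];d=np.array(xyz)-s['position'];c,k=np.cos(y),np.sin(y)
    print('t',round(s['clock'],2),'pos',np.round(s['position'],4),'rpy deg',np.rad2deg(s['tool_rot']).round(2),'F',np.round(s['force'],1),'M',np.round(s['moment'],2),'w',round(s['grip_width'],4),'ff',np.round(s['finger_force'],1))
    print('go mm',np.round([1e3*(c*d[0]+k*d[1]),1e3*(k*d[0]-c*d[1]),-1e3*d[2]],1),'wz',round(-((np.deg2rad(yaw_deg)-y+np.pi/2)%np.pi-np.pi/2),3),'q7',round(s['qpos'][6],2))
if __name__=="__main__": rel([float(a) for a in sys.argv[1:4]],float(sys.argv[4]))
E
for i in 1 2; do :; done
python3 -m jog '[[[40,-26,0,0,0,0,1],[40,-26,0,0,0,0,1],[40,-26,0,0,0,0,1],[40,-26,0,0,0,0,1],[40,-26,0,0,0,0,1]]]'
python3 -m jog '[[[40,-26,0,0,0,0,1],[40,-26,0,0,0,0,1],[40,-26,0,0,0,0,1],[40,-26,0,0,0,0,1],[40,-26,0,0,0,0,1]]]'
python3 h.py 0.545 -0.181 0.3 33
```

```text
clock: 1.0
position: [0.3115, -0.4328, 0.3041]
tool_rot: [3.141, -0.0, 0.237]
force: [0.8, -1.0, -0.2]
grip_width: 0.0856
finger_force: 0.0
clock: 1.5
position: [0.4756, -0.2594, 0.3042]
tool_rot: [3.141, -0.0, 0.237]
force: [0.4, -0.6, 0.2]
grip_width: 0.0854
finger_force: 0.0
t 1.5 pos [ 0.4756 -0.2594  0.3042] rpy deg [ 1.7998e+02 -2.0000e-02  1.3560e+01] F [ 0.4 -0.6  0.2] M [-0.07 -0.07 -0.  ] w 0.0854 ff 0.0
go mm [ 85.9 -60.    4.2] wz -0.339 q7 -1.02
```

```bash
python3 -m jog '[[[29,-20,0,0,0,-0.113,1],[26,-24,0,0,0,-0.113,1],[25,-26,0,0,0,-0.113,1],[0,0,0,0,0,0,1]]]'
python3 - <<'E'
from h import *
import cv2
rel([.545,-.181,.3],33)
from scipy.spatial.transform import Rotation as Ro
for c in("wrist","top"):
    s=bot.observe();p=bot.grab_frame(c);im=p["img"][:,:,::-1].copy();K=p["intrinsics"]
    if c=="wrist":
        T=np.eye(4);T[:3,:3]=Ro.from_euler('xyz',s['tool_rot']).as_matrix();T[:3,3]=s['position'];T=np.linalg.inv(T@p["tool_from_camera"])
    else: T=np.eye(4);T[:3,:3]=p["R"];T[:3,3]=p["t"]
    for q in("lid_grip","pot","pot_handle"):
        for d in bot.spot_point(q,p):
            x=np.array(d["xyz"]);print(c,q,round(d["conf"],2),np.round(x,4))
            u=K@(T[:3,:3]@x+T[:3,3]);u=u[:2]/u[2];cv2.circle(im,tuple(int(v) for v in u),4,(0,0,255),-1)
    if c=="wrist":
        for d in bot.trace("lid_grip",p)[:2]: print(d["conf"],d["region"].sum(),np.argwhere(d["region"]).mean(0))
        np.savez("w.npz",K=K,T=T,img=p["img"])
        cv2.imwrite("pics/w1.png",im)
E
```

```text
clock: 1.9
position: [0.5264, -0.1641, 0.304]
tool_rot: [-3.14, -0.002, 0.586]
force: [-0.3, -0.5, -0.1]
grip_width: 0.0855
finger_force: 0.0
t 1.9 pos [ 0.5264 -0.1641  0.304 ] rpy deg [-1.7993e+02 -1.0000e-01  3.3560e+01] F [-0.3 -0.5 -0.1] M [-0.01  0.03 -0.  ] w 0.0855 ff 0.0
go mm [ 6.1 24.4  4. ] wz 0.01 q7 -0.91
wrist lid_grip 0.81 [ 0.5434 -0.1802  0.1244]
wrist lid_grip 0.73 [ 0.3872 -0.2062  0.0286]
wrist lid_grip 0.64 [ 0.519  -0.0115  0.0382]
wrist pot_handle 0.86 [ 0.6349 -0.1604  0.0371]
0.82 1707 [316.33391916 286.24838899]
0.69 7457 [219.76800322 348.53439721]
top lid_grip 0.75 [ 0.5409 -0.1851  0.1253]
top lid_grip 0.75 [ 0.5175 -0.0133  0.0384]
top lid_grip 0.66 [ 0.385  -0.2081  0.0285]
top lid_grip 0.55 [ 0.6322 -0.1609  0.0411]
top pot_handle 0.58 [ 0.6345 -0.1623  0.0365]
```

View pics/w1.png

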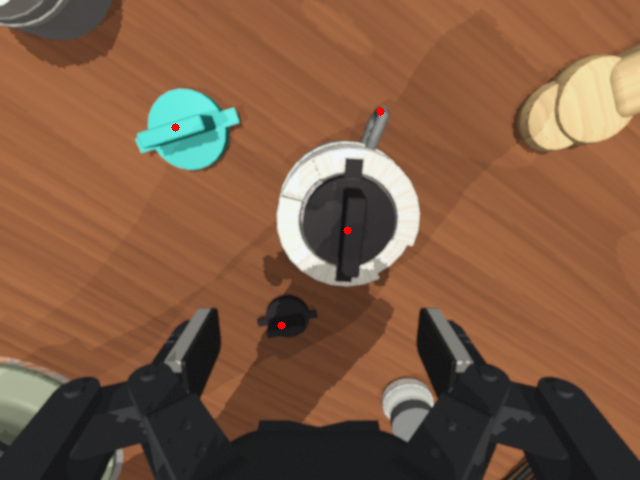

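Wrist view: the lid's ear ends are at about (354,160) and (346,279), and the handle tip is at (380,110). Next, back-project the ears at z = 0.104.

```bash
python3 - <<'E'
from h import *
d=np.load("w.npz");C=np.linalg.inv(d["T"])
def bp(u,v,z):
    r=C[:3,:3]@np.linalg.solve(d["K"],[u,v,1]);o=C[:3,3];return o+r*(z-o[2])/r[2]
a,b=bp(354,160,.104),bp(346,279,.104);e=a-b
print(a,b,(a+b)/2,np.linalg.norm(e),np.rad2deg(np.arctan2(e[1],e[0])))
h=bp(380,110,.037);print(h)
c=(a+b)/2
for ax in(c[:2],np.array([.544,-.181])):
    for hh in (h[:2],np.array([.634,-.161])): w=hh-ax;print(np.linalg.norm(w),np.rad2deg(np.arctan2(w[1],w[0])))
rel([c[0],c[1],.3],np.rad2deg(np.arctan2(e[1],e[0])))
E
```

```text
[ 0.58793393 -0.15656813  0.104     ] [ 0.50261948 -0.2089734   0.104     ] [ 0.54527671 -0.18277077  0.104     ] 0.1001242640381706 31.560752729120576
[ 0.63552144 -0.15972497  0.037     ]
0.09314086043637046 14.325453047653975
0.09135528948448095 13.786743353996274
0.09396169579190893 13.086531304460312
0.09219544457292884 12.52880770915151
t 2.35 pos [ 0.5247 -0.1694  0.3039] rpy deg [1.800e+02 1.000e-02 3.292e+01] F [-0.7  0.2 -0.1] M [ 0.02  0.01 -0.01] w 0.0852 ff 0.0
go mm [10.  22.4  3.9] wz 0.024 q7 -0.91
```

```bash
python3 -m jog '[[[10,21,0,0,0,0.024,1],[0,0,30,0,0,0,1],[0,0,30,0,0,0,1],[0,0,20,0,0,0,1],[0,0,0,0,0,0,1]]]'
python3 h.py 0.5445 -0.1815 0.186 31.6
```

```text
clock: 2.85
position: [0.5436, -0.181, 0.2216]
tool_rot: [-3.139, 0.003, 0.551]
force: [-0.5, -0.5, -0.2]
grip_width: 0.0853
finger_force: 0.0
t 2.85 pos [ 0.5436 -0.181   0.2216] rpy deg [-1.7983e+02  1.5000e-01  3.1590e+01] F [-0.5 -0.5 -0.2] M [0.02 0.01 0.01] w 0.0853 ff 0.0
go mm [ 0.5  0.9 35.6] wz -0.0 q7 -0.96
```

```bash
python3 -m jog '[[[0,0,18,0,0,0,1],[0,1,18,0,0,0,1],[0,0,0,0,0,0,0.5],[0,0,0,0,0,0,0.3],[0,0,0,0,0,0,0.2]]]' 40
python3 -m jog '[[[0,0,0,0,0,0,0],[0,0,0,0,0,0,0],[0,0,0,0,0,0,0],[0,0,0,0,0,0,0]]]' 40
python3 h.py 0.5445 -0.1815 0.186 31.6
```

```text
clock: 3.35
position: [0.5458, -0.1821, 0.1893]
tool_rot: [3.14, -0.001, 0.552]
force: [-0.5, -0.1, -0.2]
grip_width: 0.0438
finger_force: 0.0
clock: 3.75
position: [0.5456, -0.182, 0.1886]
tool_rot: [3.141, -0.001, 0.552]
force: [-1.0, 0.0, 8.4]
grip_width: 0.0128
finger_force: 43.9
t 3.75 pos [ 0.5456 -0.182   0.1886] rpy deg [ 1.7995e+02 -3.0000e-02  3.1610e+01] F [-1.   0.   8.4] M [-0.01  0.35  0.1 ] w 0.0128 ff 43.9
go mm [-0.6 -1.   2.6] wz 0.0 q7 -0.97
```

```bash
python3 -m jog '[[[0,0,0,0,0,-0.1,0],[0,0,0,0,0,-0.1,0],[0,0,0,0,0,-0.1,0],[0,0,0,0,0,-0.1,0]]]'
python3 h.py 0.5445 -0.1815 0.186 83.5
```

```text
clock: 4.15
position: [0.5457, -0.1819, 0.1886]
tool_rot: [3.14, -0.0, 0.956]
force: [-0.6, 0.2, 5.6]
grip_width: 0.0137
finger_force: 43.9
t 4.15 pos [ 0.5457 -0.1819  0.1886] rpy deg [ 1.7993e+02 -2.0000e-02  5.4760e+01] F [-0.6  0.2  5.6] M [ 0.06 -0.   -0.12] w 0.0137 ff 43.9
go mm [-0.3 -1.2  2.6] wz -0.502 q7 -0.64
```

Turning cleanly with little side force. Next: continue to the notch.

```bash
python3 -m jog '[[[0,0,0,0,0,-0.1,0],[0,0,0,0,0,-0.1,0],[0,0,0,0,0,-0.1,0],[0,0,0,0,0,-0.1,0],[0,0,0,0,0,-0.1,0]]]'
python3 h.py 0.5445 -0.1815 0.186 83.5
python3 -m jog '[[[0,0,1,0,0,0,0],[0,0,1,0,0,0,0],[0,0,0,0,0,0,0]]]'
python3 h.py 0.5445 -0.1815 0.186 83.5
```

```text
clock: 4.65
position: [0.5452, -0.1819, 0.188]
tool_rot: [-3.142, 0.0, 1.456]
force: [0.2, 0.6, -1.1]
grip_width: 0.0133
finger_force: 42.6
t 4.65 pos [ 0.5452 -0.1819  0.188 ] rpy deg [-1.800e+02  1.000e-02  8.341e+01] F [ 0.2  0.6 -1.1] M [-0.01 -0.01  0.02] w 0.0133 ff 42.6
go mm [ 0.3 -0.8  2. ] wz -0.002 q7 -0.23
clock: 4.95
position: [0.5452, -0.1819, 0.1857]
tool_rot: [-3.141, 0.0, 1.449]
force: [0.4, -0.3, -2.2]
grip_width: 0.0134
finger_force: 42.6
t 4.95 pos [ 0.5452 -0.1819  0.1857] rpy deg [-179.98    0.     83.04] F [ 0.4 -0.3 -2.2] M [0.   0.05 0.06] w 0.0134 ff 42.6
go mm [ 0.3 -0.7 -0.3] wz -0.008 q7 -0.24
```

Fz fell to about minus the lid's weight, so the ears are over the notches. Next, follow it down.

```bash
python3 -m jog '[[[0,0,2,0,0,0,0],[0,0,2,0,0,0,0],[0,0,2,0,0,0,0],[0,0,2,0,0,0,0],[0,0,0,0,0,0,0]]]'
python3 h.py 0.5445 -0.1815 0.176 83.5
python3 -m jog '[[[0,0,1,0,0,0,0],[0,0,1,0,0,0,0],[0,0,0,0,0,0,0]]]'
python3 h.py 0.5445 -0.1815 0.176 83.5
```

```text
clock: 5.45
position: [0.5453, -0.1819, 0.1777]
tool_rot: [-3.141, -0.0, 1.452]
force: [-0.1, -0.2, -2.3]
grip_width: 0.0137
finger_force: 42.7
t 5.45 pos [ 0.5453 -0.1819  0.1777] rpy deg [-179.99   -0.     83.17] F [-0.1 -0.2 -2.3] M [ 0.    0.01 -0.01] w 0.0137 ff 42.7
go mm [ 0.3 -0.8  1.7] wz -0.006 q7 -0.24
clock: 5.75
position: [0.5454, -0.1819, 0.1775]
tool_rot: [3.141, 0.001, 1.452]
force: [-11.2, 2.4, 31.8]
grip_width: 0.0132
finger_force: 47.6
t 5.75 pos [ 0.5454 -0.1819  0.1775] rpy deg [1.7997e+02 5.0000e-02 8.3170e+01] F [-11.2   2.4  31.8] M [ 0.62  2.61 -0.09] w 0.0132 ff 47.6
go mm [ 0.3 -0.9  1.5] wz -0.006 q7 -0.24
```

Bottomed 11 mm down. Next, ease off and turn clockwise, sinking with the thread.

```bash
python3 -m jog '[[[0,0,-1.7,0,0,0,0],[0,0,0.2,0,0,0.1,0],[0,0,0.4,0,0,0.1,0],[0,0,0.4,0,0,0.1,0],[0,0,0.4,0,0,0.1,0]]]'
python3 h.py 0.5445 -0.1815 0.175 13.5
```

```text
clock: 6.25
position: [0.5464, -0.1821, 0.1775]
tool_rot: [3.138, -0.001, 1.048]
force: [0.7, -0.6, 20.2]
grip_width: 0.0132
finger_force: 45.8
t 6.25 pos [ 0.5464 -0.1821  0.1775] rpy deg [ 1.7981e+02 -4.0000e-02  6.0040e+01] F [ 0.7 -0.6 20.2] M [-0.22  0.01  0.43] w 0.0132 ff 45.8
go mm [-0.4 -2.   2.5] wz 0.812 q7 -0.57
```

```bash
python3 - <<'E'
from h import *
import cv2
p=bot.grab_frame("side")
a=cv2.resize(p["img"][120:300,270:480,::-1],None,fx=3,fy=3,interpolation=cv2.INTER_CUBIC);cv2.imwrite("pics/s2.png",a)
for d in bot.spot_point("lid_grip",p):print(d)
p=bot.grab_frame("wrist")
cv2.imwrite("pics/w2.png",p["img"][:,:,::-1])
E
```

```text
{'xyz': [0.519, -0.0185, 0.0396], 'conf': 0.96}
{'xyz': [0.3878, -0.2136, 0.0258], 'conf': 0.81}
{'xyz': [0.5451, -0.1831, 0.114], 'conf': 0.65}
```

View pics/s2.png

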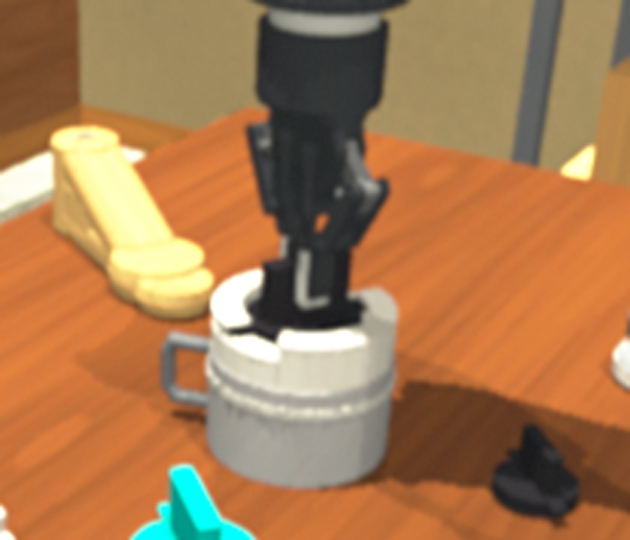

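View pics/w2.png

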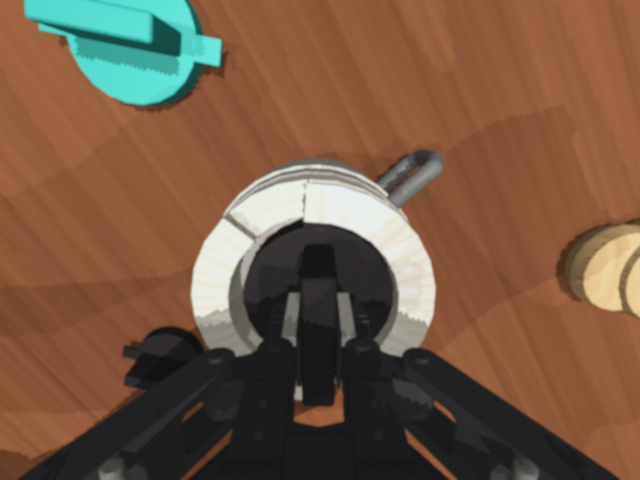

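The lid is in the thread: the side view shows its ears under the collar top, and the wrist view shows the bar at (320,320) seated low between the pads. Carrying on clockwise.

```bash
python3 -m jog '[[[0,0,0,0,0,0.1,0],[0,0,0,0,0,0.1,0],[0,0,0,0,0,0.1,0]]]'
python3 h.py 0.5445 -0.1815 0.175 13.5
```

```text
clock: 6.7
position: [0.546, -0.1821, 0.1768]
tool_rot: [3.14, -0.001, 0.748]
force: [1.2, -1.0, 2.1]
grip_width: 0.0135
finger_force: 43.2
t 6.7 pos [ 0.546  -0.1821  0.1768] rpy deg [ 1.7991e+02 -6.0000e-02  4.2840e+01] F [ 1.2 -1.   2.1] M [-0.26 -0.15  0.04] w 0.0135 ff 43.2
go mm [-0.6 -1.4  1.8] wz 0.512 q7 -0.82
```

```bash
python3 -m jog '[[[0,0,0.6,0,0,0.1,0],[0,0,0.6,0,0,0.1,0],[0,0,0.4,0,0,0.1,0],[0,0,0,0,0,0.1,0]]]'
python3 h.py 0.5445 -0.1815 0.175 13.5
```

```text
clock: 7.1
position: [0.5458, -0.1822, 0.1751]
tool_rot: [3.14, -0.001, 0.348]
force: [-0.1, -0.9, -0.0]
grip_width: 0.0134
finger_force: 43.0
t 7.1 pos [ 0.5458 -0.1822  0.1751] rpy deg [ 1.7993e+02 -7.0000e-02  1.9910e+01] F [-0.1 -0.9 -0. ] M [-0.2  -0.07  0.06] w 0.0134 ff 43.0
go mm [-1.  -1.1  0.1] wz 0.112 q7 -1.14
```

Next, creep to the hard stop and watch the moment.

```bash
python3 -m jog '[[[0,0,0.3,0,0,0.05,0],[0,0,0,0,0,0.03,0],[0,0,0,0,0,0.03,0]]]'
python3 h.py 0.5445 -0.1815 0.175 13.5
python3 -m jog '[[[0,0,0,0,0,0.03,0],[0,0,0,0,0,0.02,0],[0,0,0,0,0,0,0]]]'
python3 h.py 0.5445 -0.1815 0.175 13.5
```

```text
clock: 7.4
position: [0.5457, -0.1815, 0.1746]
tool_rot: [-3.142, -0.001, 0.241]
force: [0.0, 5.4, 7.6]
grip_width: 0.0134
finger_force: 44.1
t 7.4 pos [ 0.5457 -0.1815  0.1746] rpy deg [-1.800e+02 -5.000e-02  1.381e+01] F [0.  5.4 7.6] M [1.07 0.19 0.47] w 0.0134 ff 44.1
go mm [-1.2 -0.2 -0.4] wz 0.005 q7 -1.22
clock: 7.7
position: [0.5457, -0.1809, 0.1746]
tool_rot: [-3.141, -0.001, 0.193]
force: [-0.2, 4.9, 7.4]
grip_width: 0.0132
finger_force: 51.0
t 7.7 pos [ 0.5457 -0.1809  0.1746] rpy deg [-1.7997e+02 -4.0000e-02  1.1070e+01] F [-0.2  4.9  7.4] M [1.09 0.29 1.17] w 0.0132 ff 51.0
go mm [-1.3  0.4 -0.4] wz -0.042 q7 -1.26
```

The stop is felt at about 13.5° (moment 1.2 N m). Next, open slightly and rise, so the fingers don't sweep over the collar.

```bash
python3 -m jog '[[[0,0,0,0,0,0,0.3],[0,0,0,0,0,0,0.3],[0,0,0,0,0,0,0.3],[0,0,0,0,0,0,0.3]]]'
python3 h.py 0.5445 -0.1815 0.175 13.5
```

```text
clock: 8.1
position: [0.5452, -0.182, 0.1742]
tool_rot: [-3.142, 0.0, 0.191]
force: [0.1, 0.3, -0.7]
grip_width: 0.0254
finger_force: 0.0
t 8.1 pos [ 0.5452 -0.182   0.1742] rpy deg [-1.800e+02  1.000e-02  1.097e+01] F [ 0.1  0.3 -0.7] M [ 0.02 -0.02 -0.05] w 0.0254 ff 0.0
go mm [-0.6 -0.7 -0.8] wz -0.044 q7 -1.26
```

```bash
python3 -m jog '[[[0,0,-15,0,0,0,0.3],[0,0,-30,0,0,0,0.3],[0,0,-40,0,0,0,0.3],[0,0,-40,0,0,0,0.3],[0,0,0,0,0,0,0.3]]]'
python3 - <<'E'
from h import *
import cv2
from scipy.spatial.transform import Rotation as Ro
s=bot.observe();p=bot.grab_frame("wrist");rel([.5445,-.1815,.3],13.5,s)
T=np.eye(4);T[:3,:3]=Ro.from_euler('xyz',s['tool_rot']).as_matrix();T[:3,3]=s['position']
np.savez("w.npz",K=p["intrinsics"],T=np.linalg.inv(T@p["tool_from_camera"]))
for q in("lid_grip","pot_handle"):
    for d in bot.spot_point(q,p):print(q,d)
cv2.imwrite("pics/w3.png",p["img"][:,:,::-1])
p=bot.grab_frame("side")
for d in bot.spot_point("lid_grip",p):print(d)
E
```

```text
clock: 8.6
position: [0.5467, -0.1824, 0.3043]
tool_rot: [3.138, -0.007, 0.191]
force: [0.1, 0.4, -0.3]
grip_width: 0.0259
finger_force: 0.0
t 8.6 pos [ 0.5467 -0.1824  0.3043] rpy deg [179.82  -0.38  10.96] F [ 0.1  0.4 -0.3] M [-0.    0.   -0.02] w 0.0259 ff 0.0
go mm [-2.  -1.4  4.3] wz -0.044 q7 -1.23
lid_grip {'xyz': [0.3923, -0.2078, 0.0288], 'conf': 0.95}
lid_grip {'xyz': [0.5173, -0.0117, 0.0385], 'conf': 0.7}
lid_grip {'xyz': [0.5445, -0.1806, 0.1094], 'conf': 0.6}
pot_handle {'xyz': [0.6354, -0.1578, 0.0367], 'conf': 0.87}
{'xyz': [0.5198, -0.0192, 0.0385], 'conf': 0.64}
{'xyz': [0.5418, -0.1753, 0.1113], 'conf': 0.58}
{'xyz': [0.3877, -0.212, 0.0257], 'conf': 0.58}
{'xyz': [0.6373, -0.1605, 0.0355], 'conf': 0.2}
```

View pics/w3.png

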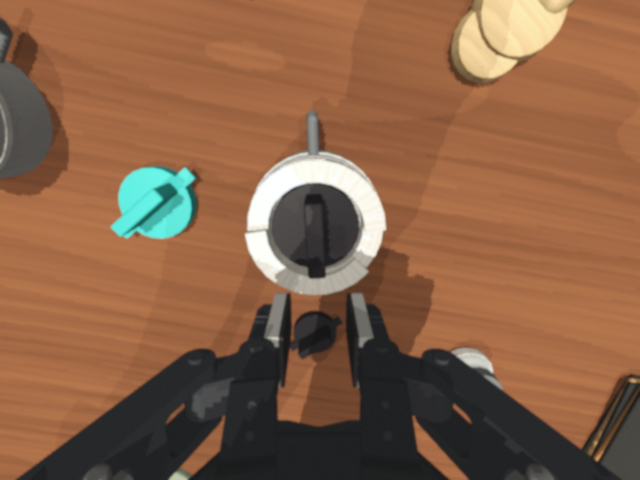

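Wrist view: the bar runs from (314,196) to (317,277), in line with the handle at (313,115)–(314,150), and the lid point is about 110 mm up. It is home and released.

```bash
python3 -c "
from workcell import bot
print(bot.job_done())"
```

```text
the job is handed in; nothing more can be done
None
```

The loose lid dropped into its thread when turned anticlockwise, was then turned clockwise to its hard stop with the bar along the handle, and was released; the job is handed in at about 9 s and the closed pot was not touched.

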